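Swing a flanged blank upright on the bench stop and stand it in the tray

TASK

Pick the flanged aluminium blank out of its wooden cradle, lay the free end of its shank on the edge of the steel bench stop and push down and in, so that the blank swings upright within your fingers, flange downwards. Then, still holding it and without setting it down elsewhere, stand it on its flange on the bare cork disc in the empty bay of the tray and let go, leaving the other two blanks, the oil bottle and the spanner where they are.

Things in the scene. Friction and masses are not known exactly. Their poses are not given: they have to be found in the camera images.
- blank_mid (a point): The aluminium blank to handle, 100 mm long, 0.2 to 0.35 kg: round flange 64 mm across, 10 mm thick, then a round shank 30 mm across, 90 mm long. It lies level in the cradle, axis 50 mm above the bench. Point on the axis, half-way along; +x points from flange to the shank's free end. Flange face at x = -50 mm, shank from -40 to +50 mm.
- blank_grip (a point): Point on the axis of the same blank, 46 mm from the flange face and 54 mm from the free end, 8 mm from its centre of mass, which is nearer the flange. Pinched here across the shank with about 20 N it stays level when lifted, yet turns about the line between the fingers when its end is pushed, creeping 5 to 8 mm sideways in the fingers on the way. Axes as blank_mid.
- cradle: Fixed wooden cradle that the blank lies in: base 116 x 70 x 10 mm and two V supports, each 10 mm thick and 48 mm high, under the shank at x = -31 and +43 mm; the shank is free for fingers from x = -26 to +38 mm. Origin at the centre of its underside on the bench, 50 mm under blank_mid; +x as the blank's.
- stop_edge (a point): Fixed steel bench stop with an overhanging lip. Point: middle of the lip's upper edge, 100 mm above the bench. The edge is level, along y, 110 mm long; +x points out of the stop into free space. The lip is 12 mm thick and reaches 60 mm back towards -x.
- stop: The same bench stop as a whole, fixed. Origin on the bench straight below the middle of its edge, axes as those of the edge. Under the lip it is open as far back as the upright web at x = -45 mm, but for a base plate 12 mm high that ends 12 mm behind the edge.
- seat: Cork disc, 64 mm across and 3 mm thick, fixed on the floor of the tray's one empty bay at its centre. Origin at the centre of its underside, 5 mm above the bench, so the blank stands 8 mm above the bench.
- tray: Fixed grey tray, 302 x 106 mm, walls 18 mm high and 5 mm thick, floor 5 mm thick, with three bays in a row along its x, each about 94 x 96 mm, centres at x = -99, 0 and +99 mm. Origin at the centre of its underside, on the bench. Which bay is empty varies.
- stand_a: A bystander: turned aluminium blank of the same shape as the one to be handled (flange 64 mm across and 10 mm thick, shank 30 mm across, 100 mm tall in all) standing on its flange on the floor of one of the three tray bays, 5 mm above the bench, loose. Origin at the centre of its underside, z up its axis.
- stand_b: A bystander: turned aluminium blank of the same shape as the one to be handled (flange 64 mm across and 10 mm thick, shank 30 mm across, 100 mm tall in all) standing on its flange on the floor of one of the three tray bays, 5 mm above the bench, loose. Origin at the centre of its underside, z up its axis.
- oilcan: A bystander: green oil bottle standing on the bench, 60 mm across, 170 mm tall, loose. Origin at the centre of its underside.
- spanner: A bystander: steel spanner 170 mm long lying on the bench, loose. Origin at its underside near the middle, x along it.
Mind the look-alikes: they are no part of the job. Leave any green or pink look-alike of the part that bears blank_mid alone.

How it is judged (in metres and radians):
On the way, in this order (a step that is already met when the one before it is completed fails the run):
1. the blank, held in the fingers, is pressed on the bench stop and has swung part of the way (its axis 20 to 70 degrees from upright, flange end lower) (contact force between the fingers and blank above 1 N and contact force between blank and stop above 0.5 N and angle between blank_mid's own x axis and vertical between 0.35 and 1.22 rad), for 0.1 s.
2. the blank is upright within 20 degrees, flange down, held in the fingers, before it touches the tray or the seat (contact force between the fingers and blank above 1 N and angle between blank_mid's own x axis and vertical below 0.35 rad and not (contact force between blank and tray above 0.1 N) and not (contact force between blank and seat above 0.1 N) and not (contact force between blank and table above 0.1 N)), for 0.1 s.
At the end, for the whole second after the job is handed in: The blank stands released and still on its flange on the seat in the empty bay: upright within 0.06 rad, axis within 16 mm of the seat centre, middle 54 to 62 mm above the bench. Standing blanks upright and within 15 mm of their start, oil bottle and spanner within 30 mm (angle between blank_mid's own x axis and vertical below 0.06 rad and horizontal distance between blank_mid and seat below 0.016 m and height (world z) of blank_mid between 0.054 and 0.062 m and linear speed of blank below 0.02 m/s and distance of each of stand_a, stand_b from where it was at the start of the episode below 0.015 m and angle between each of stand_a, stand_b's own z axis and vertical below 0.1 rad and distance of each of oilcan, spanner from where it was at the start of the episode below 0.03 m); the robot touches nothing.
It fails at once if a standing blank is knocked over or shifted by more than 25 mm (angle between any of stand_a, stand_b's own z axis and vertical above 0.35 rad or distance of any of stand_a, stand_b from where it was at the start of the episode above 0.025 m).
It fails at once if the oil bottle is knocked over (angle between oilcan's own z axis and vertical above 0.5 rad).
It fails at once if the blank is set down on the bench (contact force between blank and table above 0.3 N).
It also fails if it takes over 56 s, if anything falls off the work surface, if the arm or the gripper's body presses on something with over 40 N, if the wrist force passes 120 N, or if a joint passes its speed limit or range.

ROBOT

A 7-joint arm with a two-finger parallel gripper is mounted at the origin on the work surface. World frame = base frame: x ahead of the robot, y to its left, z up, the work surface at z = 0. Lengths are in m, angles in degrees, forces in N, time in s.
With the tool pointing down it reaches from about 0.4 to 0.85 m from the base axis. Payload 4.5 kg.
Tool frame: the origin (TCP) lies at the centre of the arm's flange, where the gripper is bolted on; the fingertips stand 173 mm ahead of it and the grasp point (between the pads) lies 155 mm ahead of it; z points along the fingers, y is the direction in which the jaws open and shut (so a half turn about z gives the same grasp; the last joint's range is limited). The gripper opens to 85 mm and grips with 20 to 120 N. Pads are 22 mm wide; open, the fingers measure 114 mm over their backs; the gripper's body (76 mm by 85 mm) begins 54 mm behind the grasp point. The pads swing forward as they close: fully open they stand 13 mm farther back than shut.
Start: joints at [-65.501, 39.483, -11.15, 89.685, 9.013, 51.709, -12.324], TCP at [0.24, 0.577, 0.405] pointing down, gripper open.
Joint ranges: [-172.22, 172.22], [-26.19, 119.32], [-84.43, 86.54], [7.71, 146.69], [-57.33, 237.33], [2.42, 119.75], [-152.13, 152.13]. Speed limits (degrees/s): [147.25, 147.25, 180, 180, 180, 180, 180].

INTERFACE

Orientations are given as a 3x3 rotation matrix whose columns are the frame's x, y, z axes.
In Python, from plant import manip gives the robot as it stands. The module is installed in compiled form; this text tells all that it offers.
- The arm moves only by the tool arm_command, never from a script. Its argument "rows" is a list of rows, each a list of 7 numbers: the shift along the tool's x, y, z in m, then the turn, a rotation vector about the tool's x, y, z in degrees, then the opening, from 0 (shut) to 1 (fully open). A call has 1 to 10 rows; each row shifts and turns the pose as measured when the row begins, along the tool's axes as they then stand; what a row does not reach is not made up. A row lasts 1/10 s, in which the tool goes at most 50 mm and 8.59 degrees, less where a joint would pass 70% of its speed; a pose out of reach is approached as far as the arm can. A call is refused whole if a number of a shift passes 0.05 or a number of a turn 8.59, either way. A call with a gripper value outside its range is refused whole. The fingers move at their own pace and stop on an object; "newtons" is the grip in N (left out, the last holds). Time passes only in rows, so rows that do not move let the fingers close. It gives the time, the measured TCP pose, the force and the opening at its end, in the units of the state.
- manip.get_obs(): the state, without advancing time (a new reading comes with each control period).
- manip.grab_frame(name): name is "side" or "top"; returns the picture (420x560x3 uint8, red, green, blue); there is no depth.
- manip.get_calibration(name): a dict with "fx", "fy", "cx", "cy" (pixels), "dist_coeffs" ([k1, k2, p1, p2, k3] as OpenCV has them; the pictures are not rectified), "world_from_camera" (4x4, takes a point from camera to world coordinates). Camera axes: x right, y up, looking along -z (the intrinsics and any distortion apply to the point x, -y, -z); pixel columns grow to the right and rows downward; lengths in m; the calibration is good to about 2 mm. A picture is of the moment at which its call begins. get_calibration takes no time and is no camera call.
- manip.close_job(): hands the job in, once; it reports no verdict.
The state is a dict: "time": time; "q": joint angles; "qvel": joint speeds; "joint_torque": joint torques, N m; "tcp_pos": TCP position; "orientation": TCP orientation; "ft_force": force on the tool from outside, world axes, zero at the start; "torque": the same for the moment, N m; "finger_gap": finger opening in m.
Only numpy, scipy, OpenCV 4.12 (cv2) and the standard library are available. Lean on these libraries where they do the work, as an engineer would, in place of code of your own. Each camera call takes 0.05 s, during which the arm holds its last target. There are 200 camera calls.

## Working session

There is one attempt and no reset: what is moved stays moved. The work goes in short steps, Python scripts to look and compute and a tool call to move; the robot and the scene stay as the last step left them, time stands still between calls to the robot, and variables do not carry over. Pictures are saved under pics/ and viewed, about 8 in all and at most 12, crops included, and the job is handed in when it is done.

Besides the shell and the picture viewer there is one more tool, called as name(argument=value, ...) on one line, values as JSON. arm_command: Moves the arm, as the interface text tells. Its arguments: {"type":"object","properties":{"rows":{"type":"array"},"newtons":{"type":"number"}},"required":["rows"]}

```bash
mkdir -p pics
python3 - <<'E'
from plant import manip
import cv2
for n in("side","top"):
    im=manip.grab_frame(n); cv2.imwrite(f"pics/{n}0.png",cv2.cvtColor(im,cv2.COLOR_RGB2BGR)); print(n,manip.get_calibration(n))
o=manip.get_obs(); print(o)
E
```

```text
side {'fx': 481.95369474199026, 'fy': 481.95369474199026, 'cx': 272.73087365524924, 'cy': 203.89053256223679, 'dist_coeffs': array([-0.06226324,  0.        ,  0.        ,  0.        ,  0.        ]), 'world_from_camera': array([[ 0.83643943,  0.338461  , -0.4310606 ,  0.00415513],
       [-0.54753359,  0.48161421, -0.68429139, -0.77512659],
       [-0.02400104,  0.80838846,  0.58815988,  0.80033768],
       [ 0.        ,  0.        ,  0.        ,  1.        ]])}
top {'fx': 392.273475484471, 'fy': 392.273475484471, 'cx': 278.4766631206682, 'cy': 211.785190372611, 'dist_coeffs': array([0.00751819, 0.        , 0.        , 0.        , 0.        ]), 'world_from_camera': array([[-0.00982312,  0.99807503, -0.06123517,  0.45586665],
       [-0.99980061, -0.00873849,  0.01795518,  0.06276286],
       [ 0.01738551,  0.06139934,  0.99796186,  0.89483648],
       [ 0.        ,  0.        ,  0.        ,  1.        ]])}
{'time': 0.1, 'q': array([-65.50071071,  39.5290561 , -11.14581142,  89.73961506,
         9.01257128,  51.70805742, -12.32339379]), 'qvel': array([-1.78140499e-05, -1.78861560e-01,  4.37483820e-02, -4.63430426e-02,
        9.59921290e-02, -3.66856583e-02,  2.93982976e-02]), 'joint_torque': array([-2.40528119e-03, -5.40605164e+01, -1.27167329e+00, -1.58988029e+01,
        9.32784722e-03,  4.33747380e-03, -4.70375696e-06]), 'tcp_pos': array([0.23971201, 0.57688254, 0.40395362]), 'orientation': array([[-9.23499367e-01,  3.83599577e-01, -5.33034851e-04],
       [ 3.83599932e-01,  9.23498043e-01, -1.56764162e-03],
       [-1.09090022e-04, -1.65218818e-03, -9.99998629e-01]]), 'ft_force': array([ 0.20486703,  0.36769403, -0.23709909]), 'torque': array([0.04196625, 0.03207024, 0.02326706]), 'finger_gap': 0.08545782885225701}
```

View pics/top0.png

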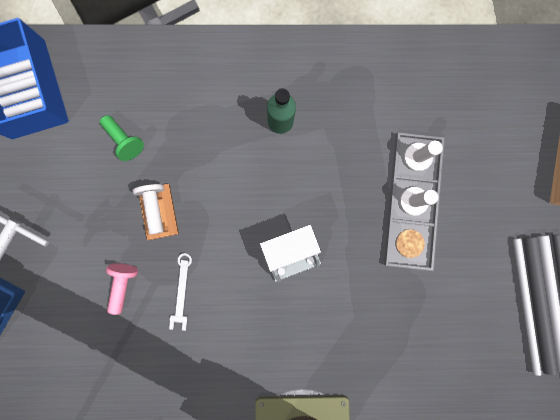

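View pics/side0.png

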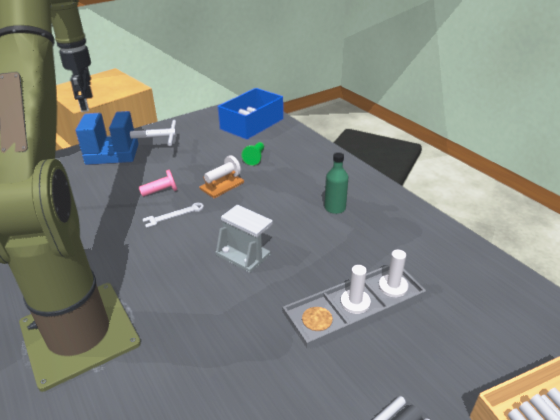

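The top view shows a white metal blank in the orange cradle at (152,210), a green look-alike at (121,138), a pink one at (120,288) and another white part held in a blue vise at (20,235). The description fits only the one in the wooden cradle. The stop is at (290,252), and the empty bay with the cork is at (410,243). I'll confirm with one enlarged montage.

```bash
cat > h.py <<'E'
import numpy as np, cv2
from plant import manip
def cal(n):
    c=manip.get_calibration(n); K=np.array([[c['fx'],0,c['cx']],[0,c['fy'],c['cy']],[0,0,1]]); return K,np.array(c['dist_coeffs']),np.array(c['world_from_camera'])
def ray(n,uv,z):
    K,d,T=cal(n); p=cv2.undistortPoints(np.array([[uv]],float),K,d)[0,0]
    v=T[:3,:3]@np.array([p[0],-p[1],-1]); o=T[:3,3]; return o+v*(z-o[2])/v[2]
def proj(n,P):
    K,d,T=cal(n); P=np.atleast_2d(P); c=(P-T[:3,3])@T[:3,:3]; c=c*[1,-1,-1]
    return cv2.projectPoints(c,np.zeros(3),np.zeros(3),K,d)[0][:,0]
def save(n,f,im): cv2.imwrite(f"pics/{f}.png",cv2.cvtColor(im,cv2.COLOR_RGB2BGR))
def crop(im,u,v,w,h,W,H): return cv2.resize(im[v:v+h,u:u+w],(W,H),interpolation=cv2.INTER_CUBIC)
E
python3 - <<'E'
from h import *
t=cv2.cvtColor(cv2.imread("pics/top0.png"),4);s=cv2.cvtColor(cv2.imread("pics/side0.png"),4)
a=np.vstack([np.hstack([crop(t,120,165,80,60,400,300),crop(t,250,220,80,60,400,300)]),np.hstack([crop(s,190,145,80,60,400,300),crop(s,205,205,80,60,400,300)])])
save(0,"m1",a)
E
```

```text
(no output)
```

View pics/m1.png

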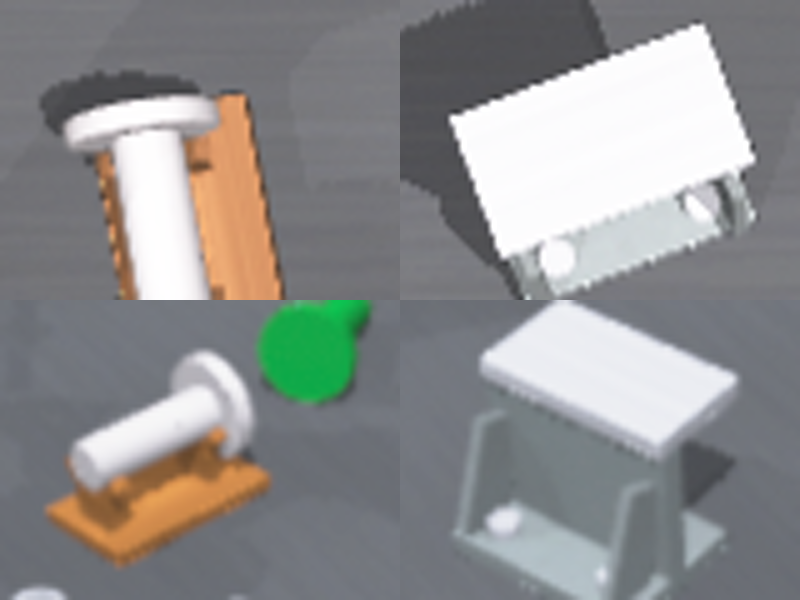

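The crops confirm the target: the white blank lies in the orange cradle with its flange on the far side (top crop, about (148,189) in the image), and the shank points at the robot. The stop's web and gussets are on the robot side, so its lip edge is the far one, from (260,243) to (311,224). Next I'll fit models to the silhouettes.

```bash
cat > fit.py <<'E'
from h import *
from scipy.optimize import minimize
th=np.linspace(0,2*np.pi,40,endpoint=False)
def cyl(x0,x1,r): return np.array([[x,r*np.cos(t),r*np.sin(t)] for x in(x0,x1) for t in th])
BL=[cyl(-.05,-.04,.032),cyl(-.04,.05,.015)]
LIP=[np.array([[x,y,z] for x in(0,-.06) for y in(-.055,.055) for z in(0,-.012)])]
def render(n,parts,sh,S=4):
    m=np.zeros((sh[0]*S,sh[1]*S),np.uint8)
    for P in parts:
        q=((proj(n,P)+.5)*S-.5).astype(np.float32)
        cv2.fillConvexPoly(m,np.round(cv2.convexHull(q)*16).astype(np.int32),255,shift=4)
    return cv2.resize(m,(sh[1],sh[0]),interpolation=cv2.INTER_AREA)/255.
def pose(parts,x,y,z,yaw):
    c,s=np.cos(yaw),np.sin(yaw); R=np.array([[c,-s,0],[s,c,0],[0,0,1]]); return [P@R.T+[x,y,z] for P in parts]
def fit(masks,parts,z,p0):
    def f(p): 
        return sum(np.abs(render(n,pose(parts,p[0],p[1],z,p[2]*10),m.shape)-m).sum() for n,m in masks.items())
    best=min((minimize(f,np.array(p0)+d,method='Nelder-Mead',options=dict(initial_simplex=np.array(p0)+d+np.array([[0,0,0],[.006,0,0],[0,.006,0],[0,0,.01]]),xatol=1e-4,fatol=.1)) for d in(0,.002)),key=lambda r:r.fun)
    return best.x*[1,1,10],best.fun,sum(m.sum() for m in masks.values())
E
python3 - <<'E'
from fit import *
t=cv2.cvtColor(cv2.imread("pics/top0.png"),4);s=cv2.cvtColor(cv2.imread("pics/side0.png"),4)
def white(im,u,v,w,h,thr):
    m=np.zeros(im.shape[:2]); a=im[v:v+h,u:u+w].astype(int); k=(a.min(2)>thr)&(a.max(2)-a.min(2)<30)
    l,L,st,_=cv2.connectedComponentsWithStats(k.astype(np.uint8)); i=1+st[1:,4].argmax(); m[v:v+h,u:u+w]=L==i; return m
mt=white(t,125,175,60,70,140);ms=white(s,195,150,55,40,140)
g=ray('top',(152,210),.05);print('blank guess',g)
for k in({'top':mt,'side':ms},{'top':mt},{'side':ms}): print(*fit(k,BL,.05,[g[0],g[1],-.29]))
lt=white(t,250,215,80,60,225);ls=white(s,210,200,70,36,185)
g=ray('top',(285,234),.1);print('lip guess',g)
for k in({'top':lt,'side':ls},{'top':lt},{'side':ls}): print(*fit(k,LIP,.1,[g[0],g[1],.03]))
for n,im,b in(('top',t,(385,225,50,40)),('side',s,(295,300,45,35))):
    u,v,w,h=b;a=im[v:v+h,u:u+w].astype(int);k=(a[...,0]-a[...,2]>50);y,x=np.nonzero(k)
    print('seat',n,k.sum(),ray(n,((x.min()+x.max())/2+u,(y.min()+y.max())/2+v),.008),ray(n,(x.mean()+u,y.mean()+v),.008))
o=[]
for im,m,b in((t,mt,(120,165,80,80)),(s,ms,(185,140,80,60)),(t,lt,(250,215,80,60)),(s,ls,(205,195,80,60))):
    q=im.copy();q[m>0]=(q[m>0]*.5+[127,0,0]).astype(np.uint8);o.append(crop(q,*b,400,300))
save(0,'m2',np.vstack([np.hstack(o[:2]),np.hstack(o[2:])]))
print('can',ray('top',(282,113),.0),ray('top',(282,97),.17),'tray bays',ray('top',(419,157),.015),ray('top',(414,201),.015))
E
```

```text
blank guess [0.51391774 0.31884435 0.05      ]
[ 0.51492721  0.31957748 -2.95572958] 186.1921568627451 1285.0
[ 0.51464467  0.31917192 -2.95529408] 57.800000000000004 817.0
[ 0.51966811  0.32623349 -2.95921487] 53.54117647058823 468.0
lip guess [0.45948011 0.03570107 0.1       ]
[0.4603782  0.03659344 0.35253317] 340.6156862745098 2409.0
[0.46032048 0.03592164 0.35084485] 97.46274509803922 1649.0
[0.46621472 0.04298249 0.27523092] 149.96078431372547 760.0
seat top 631 [ 0.43682659 -0.25049684  0.008     ] [ 0.43637942 -0.25047219  0.008     ]
seat side 576 [ 0.43642154 -0.25041122  0.008     ] [ 0.43651218 -0.24976893  0.008     ]
can [0.74040835 0.03622752 0.        ] [0.71700365 0.04095172 0.17      ] tray bays [ 0.63212261 -0.27455274  0.015     ] [ 0.53161908 -0.26001839  0.015     ]
```

View pics/m2.png

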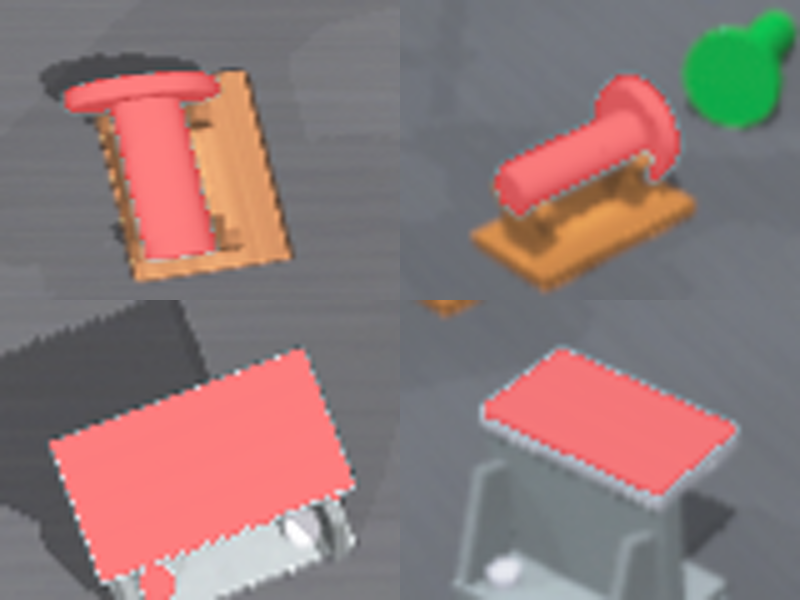

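```bash
cat > plan.py <<'E'
from h import *
from scipy.spatial.transform import Rotation as Ro, Slerp
def Rt(yawx,tilt=0):
    """tool down, tool x at yaw (deg); tilt = turn about tool y (deg)"""
    x=np.array([np.cos(np.radians(yawx)),np.sin(np.radians(yawx)),0]);z=np.array([0,0,-1.]);return Ro.from_matrix(np.c_[x,np.cross(z,x),z])*Ro.from_euler('y',tilt,degrees=True)
def plan(p,R,n,grip,obs=None):
    o=obs or manip.get_obs();p0=o['tcp_pos'];R0=Ro.from_matrix(o['orientation'])
    S=Slerp([0,1],Ro.concatenate([R0,R]));rows=[]
    for i in range(n):
        a,b=S(i/n),S((i+1)/n);rows.append([*np.round(a.inv().apply((np.array(p)-p0)/n),4),*np.round((a.inv()*b).as_rotvec(degrees=True),2),grip])
    print('d',np.round(np.array(p)-p0,4));print(str(rows).replace('np.float64',''))
def st():
    o=manip.get_obs();R=o['orientation'];print('t',round(o['time'],2),'tcp',o['tcp_pos'].round(4),'grasp',(o['tcp_pos']+.155*R[:,2]).round(4),'yawx',np.degrees(np.arctan2(R[1,0],R[0,0])).round(2),'z',R[:,2].round(3),'F',o['ft_force'].round(2),'T',o['torque'].round(2),'gap',round(o['finger_gap'],4))
E
python3 - <<'E' 2>&1 | sed 's/[()]//g'
from plan import *
plan([.5185,.320,.30],Rt(-169.3),10,1.0)
E
```

```text
d [ 0.2788 -0.2569 -0.104 ]
[[-0.0356, -0.013, 0.0104, -0.01, -0.0, -3.33, 1.0], [-0.0348, -0.0151, 0.0104, -0.01, -0.0, -3.33, 1.0], [-0.0339, -0.0171, 0.0104, -0.01, -0.0, -3.33, 1.0], [-0.0328, -0.019, 0.0104, -0.01, -0.0, -3.33, 1.0], [-0.0316, -0.0209, 0.0104, -0.01, -0.0, -3.33, 1.0], [-0.0304, -0.0227, 0.0104, -0.01, -0.0, -3.33, 1.0], [-0.029, -0.0244, 0.0104, -0.01, -0.0, -3.33, 1.0], [-0.0276, -0.026, 0.0104, -0.01, -0.0, -3.33, 1.0], [-0.026, -0.0276, 0.0104, -0.01, -0.0, -3.33, 1.0], [-0.0244, -0.0291, 0.0104, -0.01, -0.0, -3.33, 1.0]]
```

arm_command(rows=[[-0.036, -0.013, 0.01, 0, 0, -3.3, 1], [-0.035, -0.015, 0.01, 0, 0, -3.3, 1], [-0.034, -0.017, 0.01, 0, 0, -3.3, 1], [-0.033, -0.019, 0.01, 0, 0, -3.3, 1], [-0.032, -0.021, 0.01, 0, 0, -3.3, 1], [-0.03, -0.023, 0.01, 0, 0, -3.3, 1], [-0.029, -0.024, 0.01, 0, 0, -3.3, 1], [-0.028, -0.026, 0.01, 0, 0, -3.3, 1], [-0.026, -0.028, 0.01, 0, 0, -3.3, 1], [-0.024, -0.029, 0.01, 0, 0, -3.3, 1]])

```text
time: 1.1
tcp_pos: [0.5253, 0.32, 0.2959]
orientation: [[-0.975, -0.22, -0.008], [-0.22, 0.975, 0.002], [0.008, 0.004, -1.0]]
ft_force: [-0.0, -0.2, -0.7]
finger_gap: 0.0856
```

```bash
python3 - <<'E' 2>&1
from plan import *; from fit import *
st(); plan([.5185,.320,.26],Rt(-169.3),2,1.0)
s=cv2.cvtColor(cv2.imread("pics/side0.png"),4)
for f in('top',):
    t=manip.grab_frame(f);
u,v,w,h=210,200,70,36
a=s[v:v+h,u:u+w].astype(int);m=np.zeros(s.shape[:2]);m[v:v+h,u:u+w]=a.min(2)>185
TOP=[np.array([[x,y,0] for x in(0,-.06) for y in(-.055,.055)])]
m=cv2.morphologyEx(m,cv2.MORPH_OPEN,np.ones((3,3)))
print('lip top face side',*fit({'side':m},TOP,.1,[.46,.036,.035]))
for thr in(90,110,125):
    u,v,w,h=195,150,55,40;a=s[v:v+h,u:u+w].astype(int);m=np.zeros(s.shape[:2]);k=(a.min(2)>thr)&(a.max(2)-a.min(2)<30)
    l,L,q,_=cv2.connectedComponentsWithStats(k.astype(np.uint8));m[v:v+h,u:u+w]=L==1+q[1:,4].argmax();print(thr,*fit({'side':m},BL,.05,[.515,.32,-.2955]))
q=s.copy()
o=[]
for P in((.5146,.3192),(.5197,.3262)):
    r=render('side',pose(BL,*P,.05,-2.9555),s.shape[:2]);q=s.copy();q[(r>.5)]=(q[r>.5]*.6+[100,0,0]).astype(np.uint8);o.append(crop(q,185,140,80,60,400,300))
save(0,'m3',np.vstack([np.hstack(o),crop(t,90,140,160,60,800,300)]))
E
```

```text
t 1.1 tcp [0.5253 0.32   0.2959] grasp [0.524  0.3203 0.141 ] yawx -167.28 z [-0.008  0.002 -1.   ] F [-0.05 -0.17 -0.71] T [ 0.02 -0.04  0.06] gap 0.0856
d [-0.0068 -0.     -0.0359]
[[(0.0032), (0.0007), (0.018), (0.1), (-0.22), (1.01), 1.0], [(0.0033), (0.0006), (0.018), (0.1), (-0.22), (1.01), 1.0]]
lip top face side [0.46139588 0.03739371 0.34344095] 40.6313725490196 758.0
90 [ 0.53348618  0.34713155 -2.86780985] 1114.113725490196 1603.0
110 [ 0.52980384  0.3432204  -2.66210008] 624.0627450980392 1113.0
125 [ 0.51942287  0.32596209 -2.96072185] 50.035294117647055 496.0
```

View pics/m3.png

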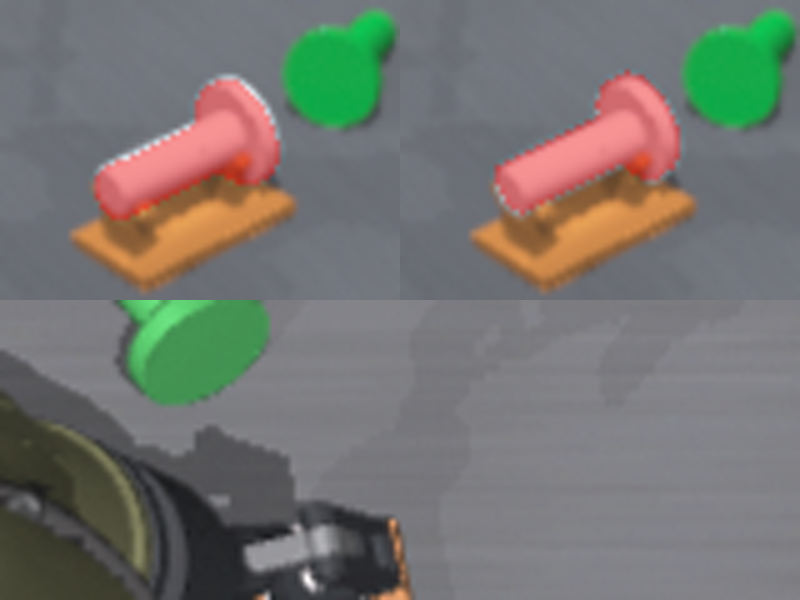

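The lip edge agrees in both views to about 2 mm. The blank's side silhouette sits about 4 mm off the top-view fit, so I use a compromise grip point at (0.520, 0.321). The bottom crop shows the gripper over the cradle at about (160,250). Next I descend.

arm_command(rows=[[0.005, 0.002, 0.018, 0.1, -0.2, 1, 1], [0, 0, 0.018, 0.1, -0.2, 1, 1], [0, 0, 0.018, 0, 0, 0, 1], [0, 0, 0.018, 0, 0, 0, 1], [0, 0, 0.017, 0, 0, 0, 1], [0, 0, 0, 0, 0, 0, 1]], newtons=20)

```text
time: 1.75
tcp_pos: [0.5288, 0.3069, 0.1988]
orientation: [[-0.986, -0.164, 0.001], [-0.164, 0.986, -0.013], [0.001, -0.013, -1.0]]
ft_force: [-0.9, -1.0, -0.1]
finger_gap: 0.0853
```

```bash
python3 - <<'E' 2>&1
from plan import *
st(); plan([.520,.321,.205],Rt(-169.3),1,1.0)
E
```

```text
t 1.75 tcp [0.5288 0.3069 0.1988] grasp [0.5289 0.3048 0.0438] yawx -170.54 z [ 0.001 -0.013 -1.   ] F [-0.95 -1.03 -0.07] T [ 0.04  0.   -0.01] gap 0.0853
d [-0.0088  0.0141  0.0062]
[[(0.0064), (0.0153), (-0.0064), (-0.75), (-0.09), (-1.24), 1.0]]
```

arm_command(rows=[[0.006, 0.015, -0.006, -0.7, 0, -1.2, 1], [0, 0, 0, 0, 0, 0, 1], [0, 0, 0, 0, 0, 0, 1]])

```text
time: 2.05
tcp_pos: [0.5195, 0.323, 0.2065]
orientation: [[-0.982, -0.187, -0.001], [-0.187, 0.982, 0.001], [0.001, 0.002, -1.0]]
ft_force: [0.5, 0.6, -0.1]
finger_gap: 0.0854
```

```bash
python3 - <<'E' 2>&1
from plan import *
st(); plan([.520,.321,.205],Rt(-169.3),1,1.0)
E
```

```text
t 2.05 tcp [0.5195 0.323  0.2065] grasp [0.5194 0.3232 0.0515] yawx -169.21 z [-0.001  0.001 -1.   ] F [ 0.48  0.57 -0.05] T [-0.01  0.02  0.05] gap 0.0854
d [ 0.0005 -0.002  -0.0015]
[[(-0.0001), (-0.0021), (0.0015), (0.09), (-0.04), (0.09), 1.0]]
```

arm_command(rows=[[0, -0.001, 0.001, 0, 0, 0, 0.5], [0, 0, 0, 0, 0, 0, 0], [0, 0, 0, 0, 0, 0, 0], [0, 0, 0, 0, 0, 0, 0], [0, 0, 0, 0, 0, 0, 0], [0, 0, 0, 0, 0, 0, 0], [0, 0, 0, 0, 0, 0, 0], [0, 0, 0, 0, 0, 0, 0], [0, 0, 0, 0, 0, 0, 0], [0, 0, 0, 0, 0, 0, 0]], newtons=20)

```text
time: 3.05
tcp_pos: [0.5208, 0.3206, 0.2078]
orientation: [[-0.983, -0.186, 0.002], [-0.186, 0.983, -0.0], [-0.002, -0.001, -1.0]]
ft_force: [-1.0, -0.2, 1.5]
finger_gap: 0.0292
```

```bash
python3 - <<'E' 2>&1
from plan import *
st()
E
```

```text
t 3.05 tcp [0.5208 0.3206 0.2078] grasp [0.5211 0.3206 0.0528] yawx -169.27 z [ 0.002 -0.    -1.   ] F [-1.03 -0.24  1.54] T [-0.1   0.06  0.07] gap 0.0292
```

arm_command(rows=[[0, 0, -0.004, 0, 0, 0, 0], [0, 0, -0.008, 0, 0, 0, 0], [0, 0, -0.015, 0, 0, 0, 0], [0, 0, -0.02, 0, 0, 0, 0], [0, 0, -0.02, 0, 0, 0, 0], [0, 0, -0.02, 0, 0, 0, 0], [0, 0, -0.015, 0, 0, 0, 0], [0, 0, -0.005, 0, 0, 0, 0], [0, 0, 0, 0, 0, 0, 0], [0, 0, 0, 0, 0, 0, 0]])

```text
time: 4.05
tcp_pos: [0.5196, 0.3199, 0.3235]
orientation: [[-0.982, -0.186, 0.001], [-0.186, 0.982, -0.001], [-0.001, -0.001, -1.0]]
ft_force: [0.6, 0.1, -2.9]
finger_gap: 0.0294
```

```bash
python3 - <<'E' 2>&1
from plan import *
st(); im=manip.grab_frame('side'); g=manip.get_obs(); P=g['tcp_pos']+.155*g['orientation'][:,2]; print(proj('side',P))
u,v=map(int,proj('side',P)[0]); save(0,'m4',crop(im,max(u-60,0),max(v-45,0),120,90,800,600))
# target: s=38 at edge, grasp height 140 
sx=np.array([np.cos(.35),np.sin(.35)]);E=np.array([.4606,.0365]);q=E+sx*.038;print(q)
plan([*q,.29],Rt(np.degrees(.35)-180),8,0)
E
```

```text
t 4.05 tcp [0.5196 0.3199 0.3235] grasp [0.5197 0.3197 0.1685] yawx -169.26 z [ 0.001 -0.001 -1.   ] F [ 0.63  0.13 -2.87] T [-0.02  0.03  0.02] gap 0.0294
[[217.92516727 135.58697318]]
[0.49629616 0.04953012]
d [-0.0233 -0.2703 -0.0333]
[[(0.0092), (-0.0326), (0.0042), (-0.01), (0.0), (-1.16), 0], [(0.0098), (-0.0325), (0.0042), (-0.01), (0.0), (-1.16), 0], [(0.0105), (-0.0322), (0.0042), (-0.01), (0.0), (-1.16), 0], [(0.0111), (-0.032), (0.0042), (-0.01), (0.0), (-1.16), 0], [(0.0118), (-0.0318), (0.0042), (-0.01), (0.0), (-1.16), 0], [(0.0124), (-0.0316), (0.0042), (-0.01), (0.0), (-1.16), 0], [(0.0131), (-0.0313), (0.0042), (-0.01), (0.0), (-1.16), 0], [(0.0137), (-0.031), (0.0042), (-0.01), (0.0), (-1.16), 0]]
```

View pics/m4.png

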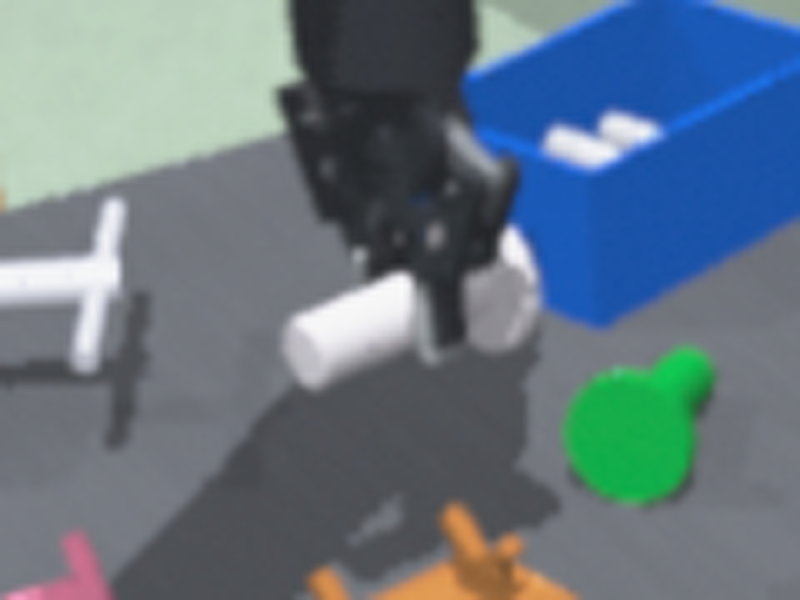

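The blank is held level: free end at about (203,142) in the image and flange right of the finger. Next I carry it to the stop, keeping height.

arm_command(rows=[[0.008, -0.015, 0, 0, 0, -0.6, 0], [0.009, -0.032, 0.001, 0, 0, -1.2, 0], [0.01, -0.032, 0.001, 0, 0, -1.2, 0], [0.011, -0.032, 0.001, 0, 0, -1.2, 0], [0.011, -0.032, 0.001, 0, 0, -1.2, 0], [0.012, -0.032, 0.001, 0, 0, -1.2, 0], [0.012, -0.03, 0.001, 0, 0, -1.2, 0], [0.012, -0.025, 0.001, 0, 0, -1.2, 0], [0.01, -0.015, 0, 0, 0, -0.5, 0], [0, 0, 0, 0, 0, 0, 0]])

```text
time: 5.1
tcp_pos: [0.4881, 0.049, 0.3078]
orientation: [[-0.935, -0.355, -0.015], [-0.355, 0.935, -0.004], [0.015, 0.002, -1.0]]
ft_force: [-0.6, 0.3, -2.9]
finger_gap: 0.0293
```

```bash
python3 - <<'E' 2>&1
from plan import *
st()
g=np.array([.5197,.3197,.1685]);x=np.array([-.982,-.186,0])
print('free end pred',proj('side',[g+d*x for d in(.048,.054,.060)]),'meas 202.7,142.5')
plan([.4963,.0495,.29],Rt(np.degrees(.35)-180),2,0)
E
```

```text
t 5.1 tcp [0.4881 0.049  0.3078] grasp [0.4858 0.0485 0.1528] yawx -159.19 z [-0.015 -0.004 -1.   ] F [-0.56  0.3  -2.91] T [ 0.01  0.   -0.  ] gap 0.0293
free end pred [[204.21512521 141.52988303]
 [202.46490711 142.30240889]
 [200.70614642 143.07889032]] meas 202.7,142.5
d [ 0.0082  0.0005 -0.0178]
[[(-0.0041), (-0.0013), (0.0088), (0.05), (-0.42), (0.38), 0], [(-0.004), (-0.0012), (0.0089), (0.05), (-0.42), (0.38), 0]]
```

arm_command(rows=[[-0.004, -0.001, 0.009, 0, -0.4, 0.4, 0], [-0.004, -0.001, 0.009, 0, -0.4, -0.8, 0], [0, 0, 0.009, 0, 0, -0.4, 0], [0, 0, 0, 0, 0, 0, 0], [0, 0, 0, 0, 0, 0, 0]])

```text
time: 5.6
tcp_pos: [0.4977, 0.0548, 0.2768]
orientation: [[-0.927, -0.374, -0.0], [-0.374, 0.927, 0.006], [-0.002, 0.006, -1.0]]
ft_force: [-0.2, 0.1, -2.7]
finger_gap: 0.0292
```

```bash
cat >> plan.py <<'E'
EDGE=np.array([.4606,.0365,.1]);SY=.35;SX=np.array([np.cos(SY),np.sin(SY),0]);SYV=np.array([-np.sin(SY),np.cos(SY),0])
def rel():
    st();o=manip.get_obs();d=o['tcp_pos']+.155*o['orientation'][:,2]-EDGE;print('rel edge x,y,z mm',np.round(np.array([d@SX,d@SYV,d[2]])*1e3,1),'F stop',np.round([o['ft_force']@SX,o['ft_force']@SYV,o['ft_force'][2]],1))
E
python3 - <<'E' 2>&1
from plan import *
rel();plan(EDGE+SX*.038+[0,0,.175],Rt(np.degrees(.35)-180),1,0)
for th in range(0,91,15):
    t=np.radians(th);print(th,np.round([15*np.sin(t)+38*np.cos(t),15*np.cos(t)-38*np.sin(t)],1))
E
```

```text
t 5.6 tcp [0.4977 0.0548 0.2768] grasp [0.4976 0.0557 0.1218] yawx -158.03 z [-0.     0.006 -1.   ] F [-0.19  0.07 -2.72] T [-0.02  0.08  0.01] gap 0.0292
rel edge x,y,z mm [41.3  5.4 21.8] F stop [-0.2  0.1 -2.7]
d [-0.0014 -0.0052 -0.0018]
[[(0.0032), (-0.0044), (0.0018), (0.34), (0.11), (1.91), 0]]
0 [38. 15.]
15 [40.6  4.7]
30 [40.4 -6. ]
45 [ 37.5 -16.3]
60 [ 32.  -25.4]
75 [ 24.3 -32.8]
90 [ 15. -38.]
```

arm_command(rows=[[0.003, -0.004, 0.002, 0.3, 0.1, 1.9, 0], [0, 0, 0, 0, 0, 0, 0], [0, 0, 0.003, 0, 0, 0, 0], [0, 0, 0.003, 0, 0, 0, 0], [0, 0, 0, 0, 0, 0, 0]])

```text
time: 6.1
tcp_pos: [0.497, 0.0509, 0.2695]
orientation: [[-0.94, -0.342, 0.004], [-0.342, 0.94, 0.002], [-0.004, 0.0, -1.0]]
ft_force: [-1.2, 0.3, -1.3]
finger_gap: 0.0298
```

```bash
python3 - <<'E' 2>&1
from plan import *
rel()
E
```

```text
t 6.1 tcp [0.497  0.0509 0.2695] grasp [0.4976 0.0511 0.1145] yawx -160.02 z [ 0.004  0.002 -1.   ] F [-1.17  0.27 -1.26] T [-0.02  0.26  0.01] gap 0.0298
rel edge x,y,z mm [39.8  1.1 14.5] F stop [-1.   0.7 -1.3]
```

arm_command(rows=[[0, 0, 0.0025, 0, 0, 0, 0], [0, 0, 0.0025, 0, 0, 0, 0], [0, 0, 0.0025, 0, 0, 0, 0], [0, 0, 0.0025, 0, 0, 0, 0], [0, 0, 0.0025, 0, 0, 0, 0], [0, 0, 0.0025, 0, 0, 0, 0], [0, 0, 0.0025, 0, 0, 0, 0], [0, 0, 0.0025, 0, 0, 0, 0]])

```text
time: 6.9
tcp_pos: [0.4988, 0.0515, 0.2491]
orientation: [[-0.94, -0.342, 0.009], [-0.342, 0.94, 0.003], [-0.01, 0.0, -1.0]]
ft_force: [0.5, 0.5, 2.9]
finger_gap: 0.0292
```

```bash
python3 - <<'E' 2>&1
from plan import *
rel(); im=manip.grab_frame('side'); save(0,'m5',crop(im,190,150,120,90,800,600))
E
```

```text
t 6.9 tcp [0.4988 0.0515 0.2491] grasp [0.5002 0.0521 0.0941] yawx -160.01 z [ 0.009  0.003 -1.   ] F [0.5  0.54 2.94] T [-0.06  0.02  0.04] gap 0.0292
rel edge x,y,z mm [42.5  1.  -5.9] F stop [0.7 0.3 2.9]
```

View pics/m5.png

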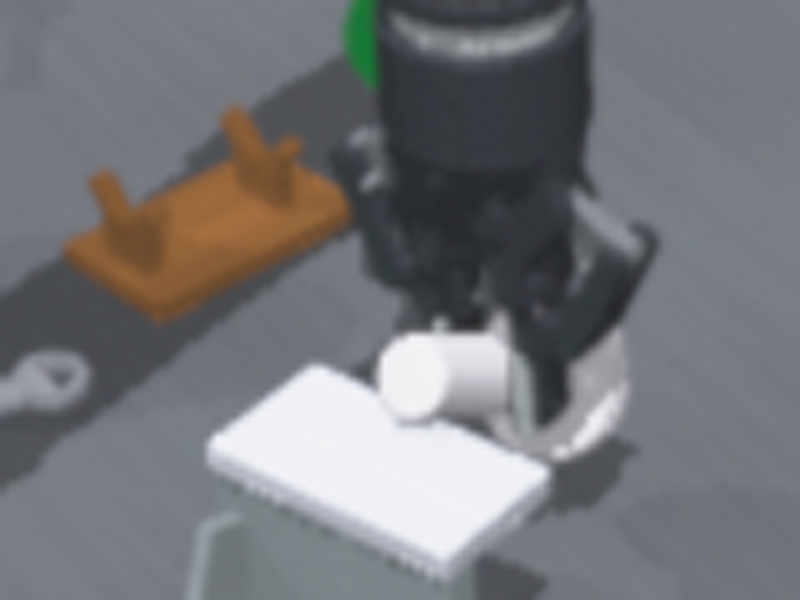

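The blank sits on the lip edge with its free end up (crop (415,375)), swung to about 30°. I continue pushing down and in.

arm_command(rows=[[0.0015, 0, 0.0025, 0, 0, 0, 0], [0.0015, 0, 0.0025, 0, 0, 0, 0], [0.0015, 0, 0.0025, 0, 0, 0, 0], [0.0015, 0, 0.0025, 0, 0, 0, 0], [0.0015, 0, 0.0025, 0, 0, 0, 0], [0.0015, 0, 0.0025, 0, 0, 0, 0], [0.0015, 0, 0.0025, 0, 0, 0, 0], [0.0015, 0, 0.002, 0, 0, 0, 0]])

```text
time: 7.75
tcp_pos: [0.4902, 0.0485, 0.229]
orientation: [[-0.939, -0.342, 0.018], [-0.342, 0.94, 0.008], [-0.02, 0.001, -1.0]]
ft_force: [4.1, 1.0, 5.2]
finger_gap: 0.0292
```

```bash
python3 - <<'E' 2>&1
from plan import *
rel()
E
```

```text
t 7.75 tcp [0.4902 0.0485 0.229 ] grasp [0.493  0.0497 0.074 ] yawx -160.0 z [ 0.018  0.008 -1.   ] F [4.07 1.05 5.16] T [ 0.11 -0.47  0.01] gap 0.0292
rel edge x,y,z mm [ 35.    1.3 -26. ] F stop [ 4.2 -0.4  5.2]
```

arm_command(rows=[[0.002, 0, 0.002, 0, 0, 0, 0], [0.002, 0, 0.002, 0, 0, 0, 0], [0.002, 0, 0.0015, 0, 0, 0, 0], [0.002, 0, 0.0015, 0, 0, 0, 0], [0.002, 0, 0.001, 0, 0, 0, 0], [0.002, 0, 0.001, 0, 0, 0, 0]])

```text
time: 8.35
tcp_pos: [0.4865, 0.0476, 0.2225]
orientation: [[-0.938, -0.343, 0.042], [-0.343, 0.939, 0.018], [-0.046, 0.002, -0.999]]
ft_force: [6.8, 1.8, 8.6]
finger_gap: 0.0295
```

```bash
python3 - <<'E' 2>&1
from plan import *
rel(); im=manip.grab_frame('side'); save(0,'m6',crop(im,190,150,120,90,800,600))
E
```

```text
t 8.35 tcp [0.4865 0.0476 0.2225] grasp [0.493  0.0504 0.0677] yawx -159.94 z [ 0.042  0.018 -0.999] F [6.8  1.76 8.62] T [ 0.16 -0.81  0.03] gap 0.0295
rel edge x,y,z mm [ 35.2   1.9 -32.3] F stop [ 7.  -0.7  8.6]
```

View pics/m6.png

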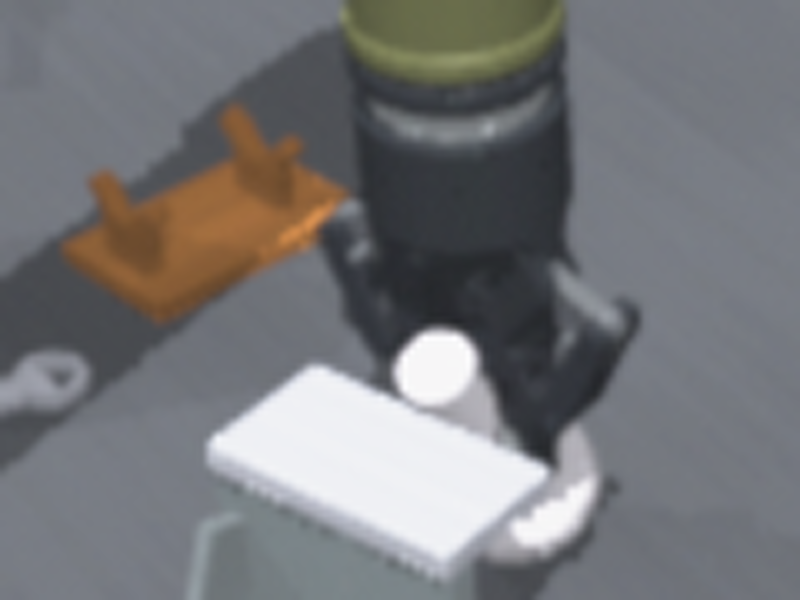

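arm_command(rows=[[0.002, 0, 0, 0, 1, 0, 0], [0.002, 0, 0, 0, 1.5, 0, 0], [0.002, 0, 0, 0, 1.5, 0, 0], [0.002, 0, 0, 0, 1.5, 0, 0], [0.002, 0, 0, 0, 1.5, 0, 0]])

```text
time: 8.9
tcp_pos: [0.4938, 0.0509, 0.2236]
orientation: [[-0.938, -0.345, -0.032], [-0.346, 0.938, -0.002], [0.031, 0.009, -0.999]]
ft_force: [11.7, 2.3, -4.4]
finger_gap: 0.0293
```

```bash
python3 - <<'E' 2>&1
from plan import *
rel()
E
```

```text
t 8.9 tcp [0.4938 0.0509 0.2236] grasp [0.4888 0.0507 0.0687] yawx -159.77 z [-0.032 -0.002 -0.999] F [11.65  2.34 -4.44] T [ 0.47 -2.21  0.03] gap 0.0293
rel edge x,y,z mm [ 31.3   3.6 -31.3] F stop [11.7 -1.8 -4.4]
```

arm_command(rows=[[0.004, 0, 0.001, 0, 0.5, 0, 0], [0.004, 0, 0.001, 0, 0.5, 0, 0], [0.005, 0, 0.001, 0, 0.5, 0, 0], [0.005, 0, 0.001, 0, 0.5, 0, 0]])

```text
time: 9.3
tcp_pos: [0.4923, 0.0502, 0.2239]
orientation: [[-0.938, -0.346, -0.024], [-0.346, 0.938, 0.005], [0.02, 0.013, -1.0]]
ft_force: [14.1, 3.0, 5.3]
finger_gap: 0.0297
```

```bash
python3 - <<'E' 2>&1
from plan import *
rel();im=manip.grab_frame('side'); save(0,'m7',crop(im,190,150,120,90,800,600))
E
```

```text
t 9.3 tcp [0.4923 0.0502 0.2239] grasp [0.4886 0.051  0.069 ] yawx -159.72 z [-0.024  0.005 -1.   ] F [14.13  2.97  5.35] T [ 0.34 -2.1   0.01] gap 0.0297
rel edge x,y,z mm [ 31.3   4.  -31. ] F stop [14.3 -2.1  5.3]
```

View pics/m7.png

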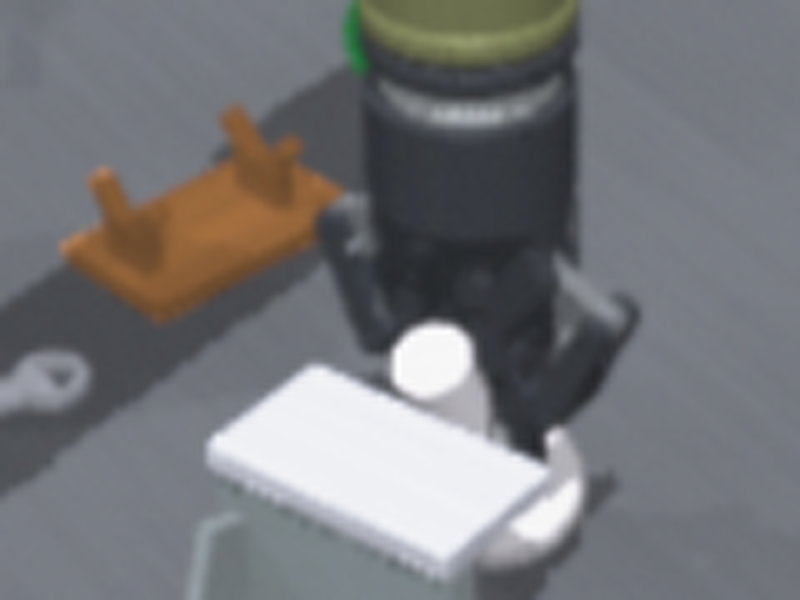

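The free end is now close under the gripper body (crop (432,362)). The grasp has stopped advancing at about 65° of swing while the force climbs, so the free-end corner is touching the palm. I'll back off the stop and turn the blank the remaining angle by tilting the wrist, and use a pose fit to find how much.

arm_command(rows=[[-0.005, 0, -0.002, 0, 0, 0, 0], [-0.01, 0, -0.005, 0, 0, 0, 0], [-0.015, 0, -0.01, 0, 0, 0, 0], [-0.015, 0, -0.02, 0, 0, 0, 0], [-0.01, 0, -0.025, 0, 0, 0, 0], [0, 0, -0.025, 0, 0, 0, 0], [0, 0, -0.02, 0, 0, 0, 0], [0, 0, 0, 0, 0, 0, 0], [0, 0, 0, 0, 0, 0, 0]])

```text
time: 10.25
tcp_pos: [0.5364, 0.0642, 0.321]
orientation: [[-0.935, -0.347, -0.071], [-0.347, 0.938, -0.012], [0.071, 0.014, -0.997]]
ft_force: [-0.3, -0.2, -3.0]
finger_gap: 0.029
```

```bash
cat > ang.py <<'E'
from plan import *; from fit import *
def measure(name,thr=120,guess=None,half=(34,34)):
    """fit axis elevation th (deg, 90=upright) and offset (mm along axis, mm across) of the blank in the tool's x-z plane"""
    o=manip.get_obs();R=o['orientation'];g=o['tcp_pos']+.155*R[:,2];ims={n:manip.grab_frame(n) for n in('side',)}
    im=ims['side'];u,v=proj('side',g)[0].astype(int);m=np.zeros(im.shape[:2]);x0,x1,y0,y1=u-half[0],u+half[0],v-half[1],v+half[1]
    a=im[y0:y1,x0:x1].astype(int);k=(a.min(2)>thr)&(a.max(2)-a.min(2)<30);m[y0:y1,x0:x1]=k
    h=np.array([R[0,0],R[1,0],0]);h/=np.linalg.norm(h);yv=R[:,1]
    def parts(p):
        t=np.radians(p[0]*10);ax=h*np.cos(t)+np.array([0,0,np.sin(t)]);nn=np.cross(ax,yv);F=np.c_[ax,yv,nn]
        return [(P+[.004+p[1]/1e3,0,p[2]/1e3])@F.T+g for P in BL]
    def f(p):
        r=render('side',parts(p),m.shape);return (m*(1-r)).sum()*1+ (r*(1-m))[y0:y1,x0:x1].sum()*.3
    b=min((minimize(f,[t,0,0],method='Nelder-Mead',options=dict(initial_simplex=[[t,0,0],[t+.5,0,0],[t,4,0],[t,0,4]],xatol=.01,fatol=.05)) for t in(5.5,6.5,7.5,8.5,9.5)),key=lambda r:r.fun)
    print('axis elev',round(b.x[0]*10,1),'offs mm',b.x[1:].round(1),'res',round(b.fun,1),'of',m.sum())
    r=render('side',parts(b.x),m.shape);q=im.copy();e=cv2.morphologyEx((r>.5).astype(np.uint8),cv2.MORPH_GRADIENT,np.ones((2,2)))>0;q[e]=[255,0,0];
    save(0,name,np.hstack([cv2.resize(z[y0:y1,x0:x1],(400,400),interpolation=cv2.INTER_CUBIC) for z in(im,q)]))
E
python3 - <<'E' 2>&1
from ang import *
rel();measure('m8')
E
```

```text
t 10.25 tcp [0.5364 0.0642 0.321 ] grasp [0.5254 0.0624 0.1664] yawx -159.65 z [-0.071 -0.012 -0.997] F [-0.34 -0.22 -2.99] T [ 0.03 -0.08 -0.03] gap 0.029
rel edge x,y,z mm [69.7  2.1 66.4] F stop [-0.4 -0.1 -3. ]
axis elev 68.2 offs mm [ 4.  -0.9] res 322.2 of 929.0
```

View pics/m8.png

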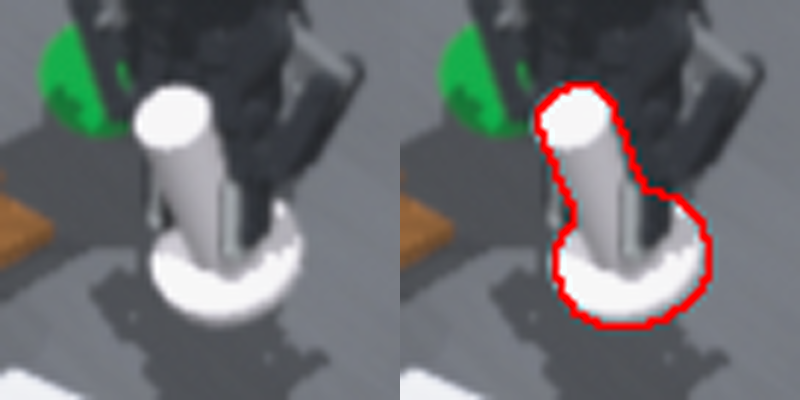

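The overlay fits well: the axis is 68° from level (22° from upright), and the blank has crept 4 mm so the grip is 42 mm from the flange face. I now plan the wrist tilt and the carry.

```bash
python3 - <<'E' 2>&1 | sed 's/[()]//g'
from plan import *
o=manip.get_obs();print(o['q'].round(1))
g=np.array([.53,.062,.195]);R=Rt(-159.7,25.9)
p=g-.155*R.as_matrix()[:,2];plan(p,R,5,0)
R2=Rt(-100,25.9);p2=np.array([.4365,-.2503,.195])-.155*R2.as_matrix()[:,2]
plan(p2,R2,13,0,dict(tcp_pos=p,orientation=R.as_matrix()))
E
```

```text
[  5.3  43.1 -28.8 106.5  28.4  42.2  70.5]
d [0.0571 0.0213 0.0136]
[[-0.012, 0.0001, -0.0036, 0.15, 4.36, 0.04, 0], [-0.0116, 0.0001, -0.0045, 0.15, 4.36, 0.04, 0], [-0.0113, 0.0001, -0.0054, 0.15, 4.36, 0.04, 0], [-0.0108, 0.0001, -0.0062, 0.15, 4.36, 0.04, 0], [-0.0103, 0.0, -0.007, 0.15, 4.36, 0.04, 0]]
d [-0.1452 -0.2691  0.    ]
[[0.0159, -0.0155, 0.0077, 2.01, -0.0, -4.13, 0], [0.017, -0.0141, 0.0082, 2.01, -0.0, -4.13, 0], [0.0179, -0.0125, 0.0087, 2.01, -0.0, -4.13, 0], [0.0188, -0.0109, 0.0091, 2.01, 0.0, -4.13, 0], [0.0195, -0.0092, 0.0095, 2.01, -0.0, -4.13, 0], [0.0201, -0.0074, 0.0098, 2.01, 0.0, -4.13, 0], [0.0206, -0.0056, 0.01, 2.01, 0.0, -4.13, 0], [0.0209, -0.0038, 0.0101, 2.01, 0.0, -4.13, 0], [0.0211, -0.0019, 0.0102, 2.01, -0.0, -4.13, 0], [0.0212, -0.0, 0.0103, 2.01, -0.0, -4.13, 0], [0.0211, 0.0019, 0.0102, 2.01, 0.0, -4.13, 0], [0.0209, 0.0037, 0.0101, 2.01, 0.0, -4.13, 0], [0.0206, 0.0056, 0.01, 2.01, -0.0, -4.13, 0]]
```

arm_command(rows=[[-0.012, 0, -0.004, 0, 4.4, 0, 0], [-0.012, 0, -0.004, 0, 4.4, 0, 0], [-0.011, 0, -0.005, 0, 4.4, 0, 0], [-0.011, 0, -0.006, 0, 4.4, 0, 0], [-0.01, 0, -0.007, 0, 4.3, 0, 0], [0, 0, 0, 0, 0, 0, 0], [0, 0, 0, 0, 0, 0, 0]])

```text
time: 11.0
tcp_pos: [0.5892, 0.0834, 0.3204]
orientation: [[-0.824, -0.349, -0.447], [-0.314, 0.937, -0.154], [0.473, 0.013, -0.881]]
ft_force: [0.2, 0.4, -3.6]
finger_gap: 0.0296
```

```bash
python3 - <<'E' 2>&1 | sed 's/[()]//g'
from ang import *
rel();measure('m9')
R2=Rt(-140,25.9);p2=np.array([.4365,-.2503,.185])-.155*R2.as_matrix()[:,2]
plan(p2,R2,12,0)
E
```

```text
t 11.0 tcp [0.5892 0.0834 0.3204] grasp [0.5199 0.0595 0.1839] yawx -159.15 z [-0.447 -0.154 -0.881] F [ 0.17  0.38 -3.59] T [ 0.25 -0.71  0.02] gap 0.0296
rel edge x,y,z mm [63.6  1.2 83.9] F stop [ 0.3  0.3 -3.6]
axis elev 93.3 offs mm [4.6 1. ] res 265.0 of 1005.0
d [-0.1007 -0.2901  0.0039]
[[0.0147, -0.0197, 0.0072, 0.8, -0.18, -1.42, 0], [0.0152, -0.0192, 0.0074, 0.8, -0.18, -1.42, 0], [0.0157, -0.0188, 0.0076, 0.8, -0.18, -1.42, 0], [0.0161, -0.0183, 0.0078, 0.8, -0.18, -1.42, 0], [0.0166, -0.0177, 0.008, 0.8, -0.18, -1.42, 0], [0.0171, -0.0172, 0.0082, 0.8, -0.18, -1.42, 0], [0.0175, -0.0167, 0.0084, 0.8, -0.18, -1.42, 0], [0.0179, -0.0161, 0.0086, 0.8, -0.18, -1.42, 0], [0.0184, -0.0155, 0.0087, 0.8, -0.18, -1.42, 0], [0.0188, -0.0149, 0.0089, 0.8, -0.18, -1.42, 0], [0.0192, -0.0144, 0.009, 0.8, -0.18, -1.42, 0], [0.0195, -0.0137, 0.0092, 0.8, -0.18, -1.42, 0]]
```

The blank reads about 93° (upright within roughly 3°) and is held clear of everything. I carry it over the seat.

arm_command(rows=[[0.015, -0.02, 0.006, 0.8, -0.3, -1.4, 0], [0.015, -0.019, 0.006, 0.8, -0.3, -1.4, 0], [0.016, -0.019, 0.007, 0.8, -0.3, -1.4, 0], [0.016, -0.018, 0.007, 0.8, -0.3, -1.4, 0], [0.017, -0.018, 0.007, 0.8, -0.3, -1.4, 0], [0.017, -0.017, 0.007, 0.8, -0.3, -1.4, 0], [0.018, -0.017, 0.007, 0.8, -0.3, -1.4, 0], [0.018, -0.016, 0.007, 0.8, -0.3, -1.4, 0], [0.018, -0.015, 0.007, 0.8, -0.3, -1.4, 0], [0, 0, 0, 0, 0, 0, 0]])

```text
time: 12.05
tcp_pos: [0.5047, -0.1423, 0.3304]
orientation: [[-0.734, -0.585, -0.346], [-0.53, 0.811, -0.248], [0.426, 0.002, -0.905]]
ft_force: [-0.3, 0.0, -3.3]
finger_gap: 0.0294
```

```bash
python3 - <<'E' 2>&1 | sed 's/[()]//g'
from plan import *
rel();print(manip.get_obs()['q'].round(1))
R2=Rt(-140,25.2);p2=np.array([.4365,-.2503,.175])-.155*R2.as_matrix()[:,2]
plan(p2,R2,4,0)
E
```

```text
t 12.05 tcp [ 0.5047 -0.1423  0.3304] grasp [ 0.451  -0.1807  0.1901] yawx -144.16 z [-0.346 -0.248 -0.905] F [-0.3   0.01 -3.27] T [ 0.41 -0.58  0.05] gap 0.0294
rel edge x,y,z mm [ -83.4 -200.7   90.1] F stop [-0.3  0.1 -3.3]
[ 21.9  44.4 -27.9 103.7  36.5  64.5  98.7]
d [-0.0176 -0.0656 -0.0151]
[[0.0103, -0.0107, 0.009, 0.47, 0.0, -0.94, 0], [0.0105, -0.0105, 0.0091, 0.47, 0.0, -0.94, 0], [0.0107, -0.0102, 0.0092, 0.47, 0.0, -0.94, 0], [0.0108, -0.01, 0.0093, 0.47, 0.0, -0.94, 0]]
```

arm_command(rows=[[0.01, -0.011, 0.009, 0.5, 0, -1, 0], [0.01, -0.011, 0.009, 0.5, 0, -1, 0], [0.01, -0.01, 0.009, 0.5, 0, -1, 0], [0.01, -0.009, 0.009, 0.4, 0, -0.9, 0], [0, 0, 0, 0, 0, 0, 0], [0, 0, 0, 0, 0, 0, 0], [0, 0, 0, 0, 0, 0, 0]])

```text
time: 12.75
tcp_pos: [0.4853, -0.2084, 0.3136]
orientation: [[-0.69, -0.648, -0.323], [-0.589, 0.761, -0.271], [0.421, 0.003, -0.907]]
ft_force: [0.4, 0.1, -3.2]
finger_gap: 0.0293
```

```bash
python3 - <<'E' 2>&1 | sed 's/[()]//g'
from ang import *
rel();measure('m10',half=(45,45))
R2=Rt(-140,25.2)
for z in(.175,.09): plan(np.array([.4365,-.2503,z])-.155*R2.as_matrix()[:,2],R2,4,0)
E
```

```text
t 12.75 tcp [ 0.4853 -0.2084  0.3136] grasp [ 0.4353 -0.2504  0.1731] yawx -139.49 z [-0.323 -0.271 -0.907] F [ 0.43  0.07 -3.21] T [ 0.48 -0.54 -0.05] gap 0.0293
rel edge x,y,z mm [-122.1 -260.8   73.1] F stop [ 0.4 -0.1 -3.2]
axis elev 88.8 offs mm [7.  3.3] res 2609.0 of 3774.0
d [0.0015 0.0002 0.0015]
[[-0.0001, -0.0002, -0.0005, -0.01, 0.08, 0.12, 0], [-0.0001, -0.0002, -0.0005, -0.01, 0.08, 0.12, 0], [-0.0001, -0.0002, -0.0005, -0.01, 0.08, 0.12, 0], [-0.0001, -0.0002, -0.0005, -0.01, 0.08, 0.12, 0]]
d [ 0.0015  0.0002 -0.0835]
[[-0.0091, -0.0003, 0.0188, -0.01, 0.08, 0.12, 0], [-0.0091, -0.0003, 0.0188, -0.01, 0.08, 0.12, 0], [-0.0091, -0.0002, 0.0188, -0.01, 0.08, 0.12, 0], [-0.0091, -0.0002, 0.0188, -0.01, 0.08, 0.12, 0]]
```

View pics/m10.png

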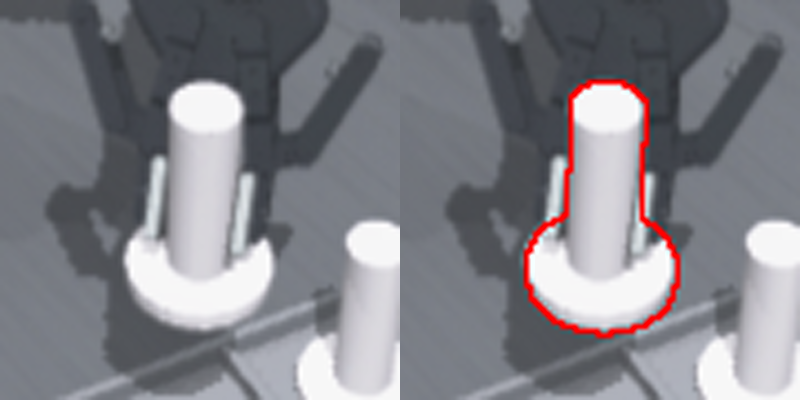

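The outline matches an upright blank above the empty bay, with the neighbour at the right edge (crop (370,245)). Now I lower it.

arm_command(rows=[[-0.0045, 0, 0.009, 0, 0.3, 0.3, 0], [-0.0085, 0, 0.018, 0, 0, 0, 0], [-0.0085, 0, 0.018, 0, 0, 0, 0], [-0.0085, 0, 0.018, 0, 0, 0, 0], [-0.0085, 0, 0.018, 0, 0, 0, 0], [-0.0045, 0, 0.009, 0, 0, 0, 0], [0, 0, 0, 0, 0, 0, 0], [0, 0, 0, 0, 0, 0, 0]])

```text
time: 13.6
tcp_pos: [0.4898, -0.2018, 0.2083]
orientation: [[-0.689, -0.65, -0.319], [-0.59, 0.76, -0.273], [0.42, -0.0, -0.908]]
ft_force: [0.4, -0.3, -2.3]
finger_gap: 0.0291
```

```bash
python3 - <<'E' 2>&1 | sed 's/[()]//g'
from ang import *
rel();measure('m11',thr=150,half=(30,34))
R2=Rt(-140,25.2)
for z in(.06,): plan(np.array([.4365,-.2503,z])-.155*R2.as_matrix()[:,2],R2,2,0)
E
```

```text
t 13.6 tcp [ 0.4898 -0.2018  0.2083] grasp [ 0.4404 -0.2441  0.0676] yawx -139.44 z [-0.319 -0.273 -0.908] F [ 0.39 -0.32 -2.33] T [ 0.46 -0.5   0.06] gap 0.0291
rel edge x,y,z mm [-115.2 -256.7  -32.4] F stop [ 0.3 -0.4 -2.3]
axis elev 86.7 offs mm [8.6 3.5] res 813.1 of 1712.0
d [-0.0028 -0.0061 -0.0082]
[[0.001, -0.0014, 0.005, -0.13, 0.19, 0.25, 0], [0.001, -0.0014, 0.005, -0.13, 0.19, 0.25, 0]]
```

arm_command(rows=[[0.001, -0.0015, 0.005, 0, 0.3, 0.2, 0], [0.001, -0.0015, 0.005, 0, 0.3, 0.2, 0], [0, 0, 0, 0, 0, 0, 0], [-0.001, 0, 0.002, 0, 0, 0, 0], [-0.001, 0, 0.002, 0, 0, 0, 0], [0, 0, 0, 0, 0, 0, 0]])

```text
time: 14.25
tcp_pos: [0.4878, -0.2092, 0.1972]
orientation: [[-0.693, -0.644, -0.323], [-0.58, 0.765, -0.281], [0.428, -0.008, -0.904]]
ft_force: [-0.2, 0.0, -3.3]
finger_gap: 0.0296
```

```bash
python3 - <<'E' 2>&1 | sed 's/[()]//g'
from plan import *
rel()
R2=Rt(-140,25.2)
for z in(.05,): plan(np.array([.4365,-.2503,z])-.155*R2.as_matrix()[:,2],R2,2,0)
E
```

```text
t 14.25 tcp [ 0.4878 -0.2092  0.1972] grasp [ 0.4378 -0.2528  0.0571] yawx -140.11 z [-0.323 -0.281 -0.904] F [-0.25  0.04 -3.33] T [ 0.47 -0.47  0.01] gap 0.0296
rel edge x,y,z mm [-120.6 -263.9  -42.9] F stop [-0.2  0.1 -3.3]
d [-0.0008  0.0013 -0.0069]
[[-0.0016, 0.0008, 0.0031, -0.23, -0.07, -0.05, 0], [-0.0016, 0.0008, 0.0031, -0.23, -0.07, -0.05, 0]]
```

arm_command(rows=[[-0.001, 0.0005, 0.002, 0, 0, 0, 0], [-0.001, 0.0005, 0.002, 0, 0, 0, 0], [-0.001, 0, 0.002, 0, 0, 0, 0], [0, 0, 0, 0, 0, 0, 0]])

```text
time: 14.65
tcp_pos: [0.4877, -0.2078, 0.1916]
orientation: [[-0.693, -0.645, -0.323], [-0.579, 0.764, -0.283], [0.429, -0.009, -0.903]]
ft_force: [-0.4, 0.3, -2.1]
finger_gap: 0.0293
```

arm_command(rows=[[-0.001, 0, 0.002, 0, 0, 0, 0], [-0.001, 0, 0.002, 0, 0, 0, 0], [0, 0, 0, 0, 0, 0, 0]])

```text
time: 14.95
tcp_pos: [0.4883, -0.2066, 0.1915]
orientation: [[-0.692, -0.645, -0.324], [-0.578, 0.764, -0.288], [0.433, -0.013, -0.901]]
ft_force: [0.2, -0.4, -3.8]
finger_gap: 0.0291
```

arm_command(rows=[[-0.0015, 0, 0.003, 0, 0, 0, 0], [-0.0015, 0, 0.003, 0, 0, 0, 0]])

```text
time: 15.15
tcp_pos: [0.4894, -0.2054, 0.1901]
orientation: [[-0.691, -0.647, -0.324], [-0.576, 0.763, -0.295], [0.438, -0.017, -0.899]]
ft_force: [0.6, 7.2, 37.5]
finger_gap: 0.0293
```

```bash
python3 - <<'E' 2>&1 | sed 's/[()]//g'
from plan import *
rel()
E
```

```text
t 15.15 tcp [ 0.4894 -0.2054  0.1901] grasp [ 0.4392 -0.2511  0.0507] yawx -140.19 z [-0.324 -0.295 -0.899] F [ 0.64  7.21 37.48] T [-0.05  3.07 -0.55] gap 0.0293
rel edge x,y,z mm [-118.7 -262.8  -49.3] F stop [ 3.1  6.5 37.5]
```

arm_command(rows=[[0, 0, 0, 0, 0, 0, 0], [0, 0, 0, 0, 0, 0, 0], [0, 0, 0, 0, 0, 0, 0.45], [0, 0, 0, 0, 0, 0, 0.6], [0, 0, 0, 0, 0, 0, 0.6], [0, 0, 0, 0, 0, 0, 0.6], [0, 0, 0, 0, 0, 0, 0.6]])

```text
time: 15.85
tcp_pos: [0.4896, -0.2056, 0.1897]
orientation: [[-0.691, -0.647, -0.323], [-0.576, 0.763, -0.295], [0.437, -0.018, -0.899]]
ft_force: [0.0, 0.5, -0.2]
finger_gap: 0.0511
```

```bash
python3 - <<'E' 2>&1 | sed 's/[()]//g'
from ang import *
rel();im=manip.grab_frame('side');save(0,'m12',crop(im,270,230,160,120,800,600))
E
```

```text
t 15.85 tcp [ 0.4896 -0.2056  0.1897] grasp [ 0.4395 -0.2514  0.0503] yawx -140.21 z [-0.323 -0.295 -0.899] F [ 0.05  0.45 -0.25] T [ 0.28 -0.4  -0.02] gap 0.0511
rel edge x,y,z mm [-118.5 -263.2  -49.7] F stop [ 0.2  0.4 -0.2]
```

View pics/m12.png

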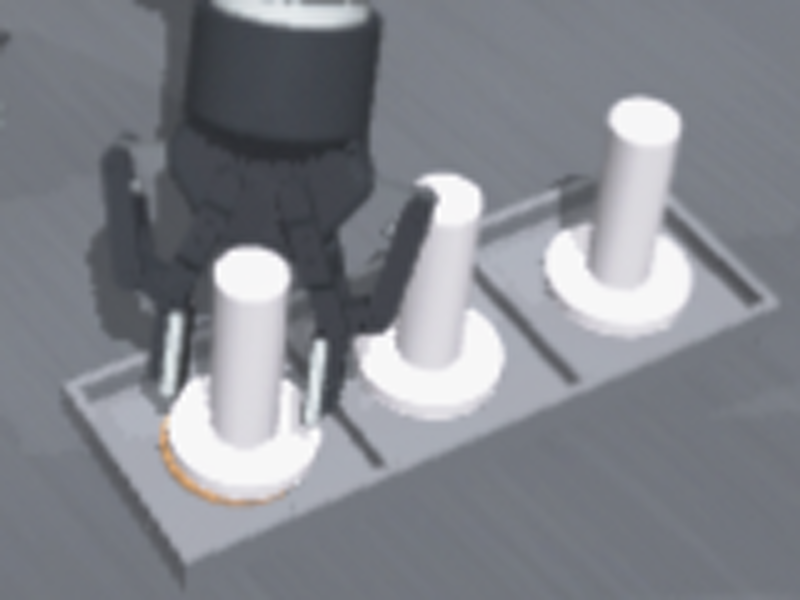

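The blank stands released on the cork (crop (245,430)), with orange showing slightly at the lower left, so it is a few mm off-centre. Both neighbours are upright. I retreat straight up.

arm_command(rows=[[0.002, 0, -0.0045, 0, 0, 0, 0.6], [0.0045, 0, -0.009, 0, 0, 0, 0.6], [0.009, 0, -0.018, 0, 0, 0, 0.6], [0.013, -0.0005, -0.027, 0, 0, 0, 0.6], [0.013, -0.0005, -0.027, 0, 0, 0, 0.6], [0.013, -0.0005, -0.027, 0, 0, 0, 0.6], [0.013, -0.0005, -0.027, 0, 0, 0, 0.6], [0.009, 0, -0.018, 0, 0, 0, 0.6], [0, 0, 0, 0, 0, 0, 0.6], [0, 0, 0, 0, 0, 0, 0.6]])

```text
time: 16.9
tcp_pos: [0.487, -0.2044, 0.3774]
orientation: [[-0.691, -0.647, -0.324], [-0.575, 0.763, -0.296], [0.439, -0.018, -0.898]]
ft_force: [0.6, -0.0, 0.5]
finger_gap: 0.0514
```

```bash
python3 - <<'E' 2>&1 | sed 's/[()]//g'
from ang import *
rel();im=manip.grab_frame('side');s0=cv2.cvtColor(cv2.imread('pics/side0.png'),4)
# new blank: fit upright blank (x,y) and tilt-free; check residual; neighbours & others by image difference
def up(x,y,z,a=0,b=0): 
    M=Ro.from_euler('xy',[a,b],degrees=True).as_matrix()@np.array([[0,0,-1],[0,1,0],[1,0,0.]]);return [P@M.T+[x,y,z] for P in BL]
u,v,w,h=293,265,46,70;m=np.zeros(im.shape[:2]);a=im[v:v+h,u:u+w].astype(int);k=((a.min(2)>170)&(a.max(2)-a.min(2)<30)).astype(np.uint8)
l,L,q,_=cv2.connectedComponentsWithStats(k);m[v:v+h,u:u+w]=L==1+q[1:,4].argmax()
f=lambda p:np.abs(render('side',up(p[0]/100,p[1]/100,.058,p[2]*3,p[3]*3),m.shape)-m).sum()
p0=np.array([43.9,-25.1,0,0]);b=minimize(f,p0,method='Nelder-Mead',options=dict(initial_simplex=p0+np.vstack([np.zeros(4),np.eye(4)*[.6,.6,1,1]]),xatol=.01,fatol=.1))
print('blank',b.x[:2]/100,'tilt deg',b.x[2:]*3,b.fun,m.sum(),'from seat mm',np.hypot(*(b.x[:2]/100-[.4365,-.2502]))*1e3)
for n,(x,y,w,h) in dict(stands=(343,245,75,70),can=(320,150,35,70),spanner=(140,200,70,30)).items():
    print(n,'max/mean diff',cv2.absdiff(im,s0)[y:y+h,x:x+w].max(),cv2.absdiff(im,s0)[y:y+h,x:x+w].mean().round(2))
save(0,'end',im)
E
```

```text
t 16.9 tcp [ 0.487  -0.2044  0.3774] grasp [ 0.4368 -0.2503  0.2381] yawx -140.22 z [-0.324 -0.296 -0.898] F [ 0.61 -0.03  0.53] T [ 0.27 -0.33 -0.03] gap 0.0514
rel edge x,y,z mm [-120.7 -261.3  138.1] F stop [ 0.6 -0.2  0.5]
blank [ 0.44074666 -0.24952456] tilt deg [ 0.91748183 -1.11194309] 179.4705882352941 1033.0 from seat mm 4.300034836503367
stands max/mean diff 15 7.04
can max/mean diff 106 27.8
spanner max/mean diff 63 16.06
```

```bash
python3 - <<'E' 2>&1
from h import *
for n,(x,y,w,h) in dict(can=(262,85,40,55),spanner=(165,250,30,85)).items():
    for f,im in(('start',cv2.cvtColor(cv2.imread('pics/top0.png'),4)),('now',manip.grab_frame('top'))):
        a=im[y:y+h,x:x+w].astype(int);k=(a[...,1]-a[...,0]>15) if n=='can' else a.min(2)>150;p=np.argwhere(k);print(n,f,len(p),p.mean(0).round(2) if len(p) else '')
for f,im in(('start',cv2.cvtColor(cv2.imread('pics/side0.png'),4)),('now',cv2.cvtColor(cv2.imread('pics/end.png'),4))):
    for n,(x,y,w,h) in dict(can=(320,150,35,70),spanner=(140,200,70,30)).items():
        a=im[y:y+h,x:x+w].astype(int);k=(a[...,1]-a[...,0]>15) if n=='can' else a.min(2)>150;p=np.argwhere(k);print('side',n,f,len(p),p.mean(0).round(2) if len(p) else '')
E
```

```text
can start 812 [29.87 18.63]
can now 818 [29.9  18.57]
spanner start 695 [43.63 15.73]
spanner now 701 [43.79 15.63]
side can start 1005 [38.79 16.13]
side spanner start 375 [14.07 31.86]
side can now 118 [55.36 17.09]
side spanner now 389 [14.29 30.79]
```

The bottle and spanner have not moved in the top view; in the side view the arm now hides part of the bottle. Handing in.

```bash
python3 -c "
from plant import manip
manip.close_job();print(manip.get_obs()['time'])"
```

```text
the job is handed in; nothing more can be done
the job is handed in; nothing more can be done
```

The blank now stands released on its flange on the cork disc in the empty bay. I handed the job in at about 17 s of robot time.

**What I did:** I gripped the blank with 20 N at the grip point, lifted it level, laid its free end on the stop edge and pushed down and in. It swung to about 65° from level. There it stopped with the wrist force at about 15 N, probably because the free end was touching the gripper palm. I backed off and turned the remaining 25° or so by tilting the wrist. So the swing within the fingers was about 65°, not the full 90°. I then carried it upright to the seat, set it down, opened the fingers and withdrew straight up.

**Last checks:**
- **Position:** the axis is about 4 mm from the seat centre, against a limit of 16 mm.
- **Upright:** the silhouette fit, whose noise is probably about as large, gave about 1.4° (0.025 rad) of tilt. The limit is 0.06 rad.
- **Standing blanks:** they show no movement in the side picture.
- **Oil bottle and spanner:** their centroids in the top view are unchanged to within 0.2 px.

**Disagreements and weak checks:**
- The two cameras first disagreed by about 8 mm on where the blank lay, so I used a compromise and the grasp worked.
- In the last side picture the oil bottle looked changed, apparently because the arm hides part of it. I relied on the top view there.
- The set-down force briefly reached about 37 N at the wrist.

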